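# Charge a grinding jar with balls and close it

## Robot

A 6-joint arm with a two-finger parallel gripper is mounted at the origin on the work surface. World frame = base frame: x ahead of the robot, y to its left, z up, the work surface at z = 0. Lengths are in mm, angles in rad, forces in N, time in s.
With the tool pointing down it reaches from about 300 to 775 mm from the base axis. Payload 14.6 kg.
Tool frame: the origin (TCP) lies at the very end of the fingers, on their centre line; the grasp point (between the pads) lies 19 mm behind it; z points along the fingers, y is the line along which they close (so a half turn about z gives the same grasp; the last joint's range is limited). The gripper opens to 94 mm and grips with 3 to 60 N. Pads are 16 mm wide; open, the fingers measure 119 mm over their backs; the gripper's body (75 mm by 177 mm) begins 78 mm behind the grasp point.
Start: joints at [1.121, 0.3, 1.521, -0, 1.321, -0.067], TCP at [205.432, 510.183, 205.446] pointing down, gripper open.
Joint ranges: [-3.03, 3.03], [-0.79, 2.21], [0.23, 2.52], [-1.04, 4.18], [0, 3.07], [-2.55, 2.55]. Speed limits (rad/s): [2.22, 2.22, 2.57, 3.14, 3.14, 3.14].

## Interface

Orientations are given as [roll, pitch, yaw] about the fixed x, y, z axes, in that order (R = Rz(yaw) Ry(pitch) Rx(roll)).
In Python, from cell import manip, camera, get_calibration gives the robot as it stands. The module is installed in compiled form; this text tells all that it offers.
- The arm moves only by the tool jog_arm, never from a script. Its argument "plan" is one flat list of numbers, 6 for each row, row after row: the shift along the world's x, y, z in m, then the turn, a rotation vector about the world's x, y, z in degrees. A call has 1 to 20 rows; each row is the pose to reach, as a shift and turn from the pose commanded when the call began; what a row does not reach only later rows make up. A row lasts 1/10 s, in which the tool goes at most 50 mm and 8.59 degrees, less where a joint would pass 70% of its speed; a pose out of reach is approached as far as the arm can. A call with a gripper value outside its range is refused whole. "claw" is the finger opening in m, from 0 to 0.094, set as the call begins (left out, the last holds). The fingers move at their own pace and stop on an object; "force" is the grip in N (left out, the last holds). Time passes only in rows, so rows that repeat a pose let the fingers close. It gives the time, the measured TCP pose, the force, the opening and the grip force at its end, in the units of the state.
- manip.read_state(): the state, without advancing time (a new reading comes with each control period).
- camera(name): name is "side" or "top"; returns (picture, depth): 480x640x3 uint8, red, green, blue; 480x640 float32, mm along the optical axis (not along the pixel's ray), 0 where there is no reading.
- get_calibration(name): a dict with "fx", "fy", "cx", "cy" (pixels), "origin" and "attitude" of the camera in the world. Camera axes: x right, y down, z forward; pixel columns grow to the right and rows downward; lengths in mm; the calibration is good to about 2 mm. A picture is of the moment at which its call begins. get_calibration takes no time and is no camera call.
- manip.sign_off(): hands the job in; it is judged then, once.
The state is a dict: "clock": time; "joints": joint angles; "qd": joint speeds; "effort": joint torques, N m; "eef_pos": TCP position; "eef_rot": TCP orientation; "wrist_force": force on the tool from outside, world axes, zero at the start; "moment": the same for the moment, N m; "finger_gap": finger opening in mm; "finger_force": force on a finger pad.
Only numpy, scipy, OpenCV 4.12 (cv2) and the standard library are available. Lean on these libraries where they do the work, as an engineer would, in place of code of your own. Each camera call takes 0.05 s, during which the arm holds its last target. There are 200 camera calls.

## Task

Charge the grinding jar: bring the scoop of steel balls to it, lower the scoop's lip close over the jar's mouth (within about 2 cm) before you tip, and pour in all six balls without letting any fall on the bench. Then stand the empty scoop upright on the bench, and put the jar's own lid, the wider of the two, on the jar so that it sits flat and fully home. Leave the other things on the bench where they are.

Things in the scene. Friction and masses are not known exactly. Their poses are not given: they have to be found in the camera images.
- jar_mouth (a point): centre of the open mouth of the steel grinding jar, at its rim, 78 mm above the bench. Jar: round pot, outside 70 mm across, bore 52 mm, inner floor 54 mm below the rim, fixed on a grey base plate 130 x 90 x 18 mm whose place and direction vary. x axis: along the base plate from the jar towards the clamp column (the plate's centre is 22 mm along it); z up
- clamp_column (a point): top of the dark upright clamp column (14 mm across, with a black head 22 mm across) fixed on the same base plate, 67 mm from the jar's axis along the stand's x axis; its top is 118 mm above the bench, 40 mm above the jar's rim. An obstacle
- scoop_grip (a point): centre of the scoop's black bar handle, 30 mm above the scoop's underside. Bar 66 mm long, 14 wide, 12 high, along scoop x. Loose aluminium scoop, 0.16 kg, 160 mm long, 40 wide, 36 high, open on top. x axis: from handle to pouring lip; z up when upright. Along x from this point: rear wall at +36 to +40 mm, level 5 mm thick floor to +95 mm, then spout to the lip at +130 mm
- scoop_lip (a point): middle of the spout floor's upper edge at the pouring lip, 6.4 mm below the grip point's height, 23.6 mm above the underside; axes as scoop_grip. Spout floor 3 mm thick, rises at 28 degrees; lip 40 mm wide outside, 34 inside, side walls 12 mm above it. Tipped lip-down beyond 28 degrees the balls roll out; 45 to 50 degrees empties it
- lid_knob (a point): centre of the knob on the jar's steel lid, the wider of two lids: disc 70 mm across, 8 thick, with a round knob on top, 20 mm across, 28 tall, and a bevelled plug below, 46 mm across, 6 deep, that drops into the jar's bore. This point is 14 mm above the disc's top and 28 mm above the plug's underside, on which the lid stands; 22 mm above the jar's rim when seated. 0.25 kg, loose
- small_lid_knob (a point): centre of the knob of another, smaller steel lid (disc 48 mm across, same knob, 42 mm tall overall), for some other jar: a bystander
- reagent_mid (a point): middle of an amber reagent bottle, 60 mm across, 130 mm tall: a bystander
- beaker_mid (a point): middle of a glass beaker, 66 mm across, 85 mm tall: a bystander
- mortar_mid (a point): middle of a white mortar bowl, 84 mm across, 45 mm tall: a bystander
- flask_mid (a point): middle of a conical glass flask, 80 mm across, 124 mm tall: a bystander
- spatula_mid (a point): a point on a lab spatula 160 mm long that lies along its x axis, about its middle: a bystander
- ball0_center (a point): centre of one of the six loose polished (slippery) steel grinding balls, 15 mm across, 14 g, which start in the scoop's trough in one layer
- ball1_center (a point): centre of one of the six loose polished (slippery) steel grinding balls, 15 mm across, 14 g, which start in the scoop's trough in one layer
- ball2_center (a point): centre of one of the six loose polished (slippery) steel grinding balls, 15 mm across, 14 g, which start in the scoop's trough in one layer
- ball3_center (a point): centre of one of the six loose polished (slippery) steel grinding balls, 15 mm across, 14 g, which start in the scoop's trough in one layer
- ball4_center (a point): centre of one of the six loose polished (slippery) steel grinding balls, 15 mm across, 14 g, which start in the scoop's trough in one layer
- ball5_center (a point): centre of one of the six loose polished (slippery) steel grinding balls, 15 mm across, 14 g, which start in the scoop's trough in one layer

How it is judged:
By the outcome, as a careful person would: the job done as asked, in the order asked, and still so for the second after the job is handed in, with the robot touching nothing.
It also fails if it takes over 72 s, if anything falls off the work surface, if the arm or the gripper's body presses on something with over 40 N, if the wrist force passes 120 N, or if a joint passes its speed limit or range.

## Working session

There is one attempt and no reset: what is moved stays moved. The work goes in short steps, Python scripts to look and compute and a tool call to move; the robot and the scene stay as the last step left them, time stands still between calls to the robot, and variables do not carry over. Pictures are saved under pics/ and viewed, at most 10 in all, crops included, and the job is handed in when it is done.

Besides the shell and the picture viewer there is one more tool, called as name(argument=value, ...) on one line, values as JSON. jog_arm: Moves the arm, as the interface text tells. Its arguments: {"type":"object","properties":{"plan":{"type":"array"},"claw":{"type":"number"},"force":{"type":"number"}},"required":["plan"]}

```bash
mkdir -p pics; python3 - <<'E'
from cell import manip,camera,get_calibration
import cv2,numpy as np
for n in("top","side"):
    p,d=camera(n); cv2.imwrite(f"pics/{n}0.png",p[:,:,::-1]); np.save(f"{n}0.npy",d); c=get_calibration(n); print(n,c)
s=manip.read_state();print(s["clock"],s["eef_pos"],s["eef_rot"],s["wrist_force"])
E
```

```text
top {'fx': 503.3945503363943, 'fy': 503.3945503363943, 'cx': 319.67751125308, 'cy': 243.34483183629132, 'origin': array([ 437.83498725,    7.52552221, 1105.55074158]), 'attitude': array([-3.03845764,  0.00643493, -1.58692086])}
side {'fx': 549.8072103193465, 'fy': 549.8072103193465, 'cx': 322.37649369629486, 'cy': 246.15065564632437, 'origin': array([ 462.83971862, -988.74280255,  716.72281898]), 'attitude': array([-2.10188468, -0.00374408, -0.07130031])}
0.1 [205.327167   509.99570737 204.94662074] [-3.14059600e+00 -7.12649180e-05  2.75879304e+00] [-0.05767181  0.16833849 -0.16796567]
```

View pics/top0.png

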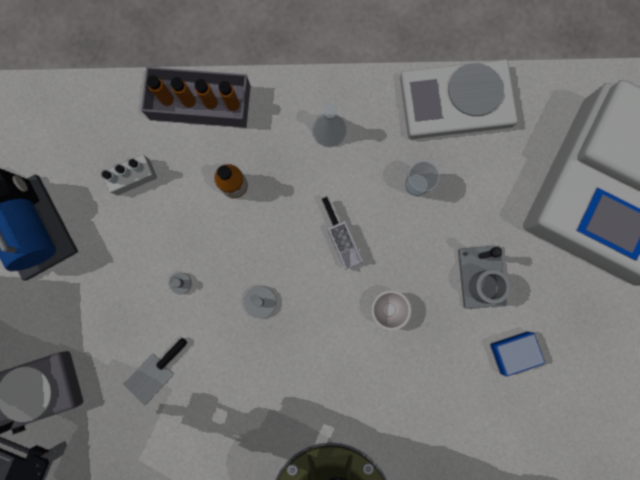

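View pics/side0.png

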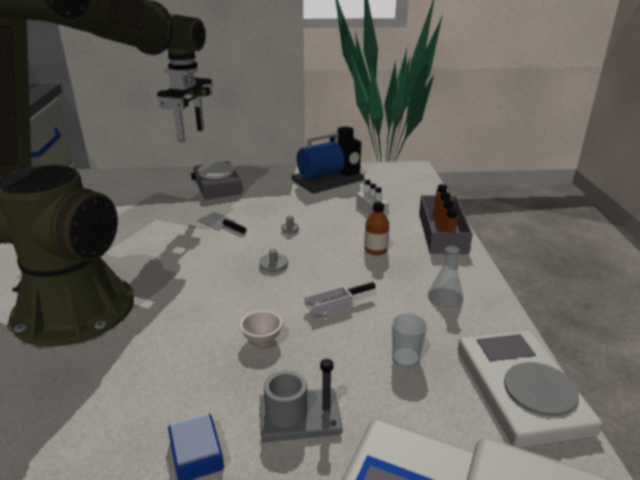

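The top view shows the jar at about (491,287), clamp head (496,252), scoop handle (329,210) with lip near (354,268), wide lid (262,302) and small lid (180,283). The side view agrees. Next I'll turn these into positions.

```bash
cat > h.py <<'E'
from cell import manip,camera,get_calibration
import cv2,numpy as np
from scipy.spatial.transform import Rotation as R
def look(n,save=None):
    p,d=camera(n)
    if save: cv2.imwrite(f"pics/{save}.png",p[:,:,::-1])
    return p,d
def cloud(n,d):
    c=get_calibration(n); v,u=np.indices(d.shape)
    P=np.dstack([(u-c["cx"])/c["fx"]*d,(v-c["cy"])/c["fy"]*d,d])
    return P@R.from_euler("xyz",c["attitude"]).as_matrix().T+c["origin"]
def ray(n,u,v,z):
    c=get_calibration(n); r=R.from_euler("xyz",c["attitude"]).apply([(u-c["cx"])/c["fx"],(v-c["cy"])/c["fy"],1]); o=c["origin"]
    return o+r*(z-o[2])/r[2]
def circ(Q):
    return cv2.minEnclosingCircle(Q[:,:2].astype(np.float32).reshape(-1,1,2))
E
python3 - <<'E'
from h import *
d=np.load("top0.npy");p=cv2.imread("pics/top0.png");W=cloud("top",d)
def box(u0,u1,v0,v1,lo,hi):
    w=W[v0:v1,u0:u1].reshape(-1,3); return w[(w[:,2]>lo)&(w[:,2]<hi)]
print("bench",np.median(box(280,310,360,390,-50,50)[:,2]))
for n,a in dict(jar=(465,520,262,315,68,90),clamp=(480,515,238,264,100,130),lid=(238,285,280,322,8,22),lidknob=(238,285,280,322,32,50),small=(165,200,265,300,30,50),plate=(450,520,235,320,10,26),handle=(315,345,190,228,25,50),scoop=(320,375,190,280,8,60),mortar=(365,420,285,335,30,60)).items():
    q=box(*a); c=circ(q); m=cv2.minAreaRect(q[:,:2].astype(np.float32))
    print(n,len(q),np.round(q.mean(0),1),np.round(c[0],1),round(c[1],1),"rect",np.round(m[0],1),np.round(m[1],1),round(m[2],1))
# dark handle by colour
m=(p.max(2)<45); m[:, :315]=0;m[:,345:]=0;m[:190]=0;m[230:]=0
v,u=np.nonzero(m); r=np.array([ray("top",a,b,36)for a,b in zip(u,v)])
mm=cv2.minAreaRect(r[:,:2].astype(np.float32)); print("handle col",len(u),r.mean(0),mm)
c=np.hstack([cv2.resize(p[y:y+100,x:x+100],(400,400),interpolation=cv2.INTER_CUBIC) for x,y in((290,185),(440,230))]);cv2.imwrite("pics/c1.png",c)
E
```

```text
bench -0.09605386431803709
jar 486 [ 450.4 -336.9   76.6] [ 450.6 -338.1] 35.4 rect [ 450.5 -338.2] [70.3 67. ] 89.2
clamp 105 [ 517.4 -333.2  116.7] [ 517.6 -333.8] 10.8 rect [ 517.8 -333.5] [20.8 20.3] 85.5
lid 742 [426.5 144.6  13.7] [426.4 145.1] 34.9 rect [426.2 144.7] [68.6 67.4] 0.3
lidknob 71 [426.5 144.6  42.1] [426.7 145.3] 10.1 rect [426.4 145.4] [19.7 16.8] 88.7
small 79 [469.4 316.9  41.1] [469.6 318.2] 9.8 rect [469. 318.] [18.8 17. ] 89.8
plate 1576 [ 477.3 -327.4   18.6] [ 472.3 -336.4] 76.7 rect [ 472.7 -336.2] [130.1  91.4] 3.3
handle 236 [614.3 -12.5  35.1] [618.1 -17.1] 36.6 rect [619.  -16.7] [70.6 30.2] 17.5
scoop 874 [560.5 -34.2  24.9] [574.2 -27.9] 81.4 rect [574.9 -28. ] [161.1  40.2] 22.2
mortar 526 [ 404.5 -136.2   41.6] [ 405.6 -133.5] 41.3 rect [ 405.4 -133.4] [82.4 78.9] 89.1
handle col 132 [619.3097368  -10.02278757  36.        ] ((619.0697021484375, -10.037930488586426), (60.14360046386719, 10.200338363647461), 21.940189361572266)
```

View pics/c1.png

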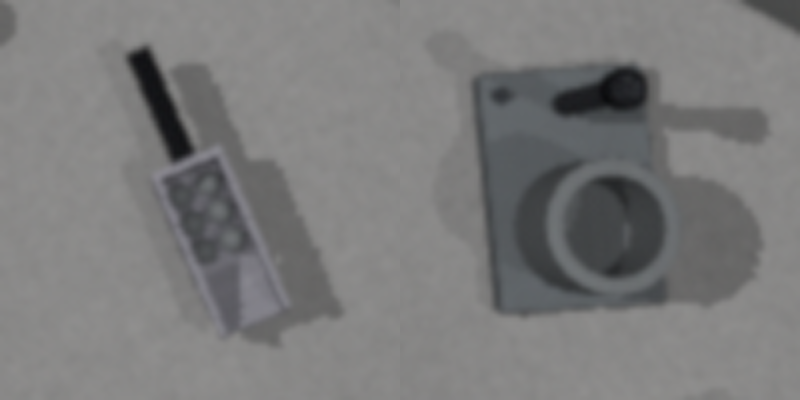

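jog_arm(plan=[0.3956,-0.5277,0,0,0,-136,0.3956,-0.5277,0,0,0,-136,0.3956,-0.5277,0,0,0,-136,0.3956,-0.5277,0,0,0,-136,0.3956,-0.5277,0,0,0,-136,0.3956,-0.5277,0,0,0,-136,0.3956,-0.5277,0,0,0,-136,0.3956,-0.5277,0,0,0,-136,0.3956,-0.5277,0,0,0,-136,0.3956,-0.5277,0,0,0,-136,0.3956,-0.5277,0,0,0,-136,0.3956,-0.5277,0,0,0,-136,0.3956,-0.5277,0,0,0,-136,0.3956,-0.5277,0,0,0,-136,0.3956,-0.5277,0,0,0,-136,0.3956,-0.5277,0,0,0,-136,0.3956,-0.5277,0,0,0,-136,0.3956,-0.5277,-0.04,0,0,-136,0.3956,-0.5277,-0.08,0,0,-136,0.3956,-0.5277,-0.08,0,0,-136], claw=0.05, force=60)

```text
clock: 2.1
eef_pos: [598.5, -17.2, 120.5]
eef_rot: [-3.138, 0.008, 0.389]
wrist_force: [-0.6, 1.2, -0.7]
finger_gap: 50.0
finger_force: 0.0
```

jog_arm(plan=[0,0,-0.03,0,0,0,0,0,-0.06,0,0,0,0,0,-0.09,0,0,0,0,0,-0.105,0,0,0,0,0,-0.113,0,0,0,0,0,-0.113,0,0,0,0,0,-0.113,0,0,0])

```text
clock: 2.8
eef_pos: [601.9, -17.5, 14.0]
eef_rot: [3.141, -0.002, 0.386]
wrist_force: [1.3, -0.4, -0.0]
finger_gap: 49.9
finger_force: 0.0
```

```bash
python3 - <<'E'
from h import *
s=manip.read_state();print(s["eef_pos"],s["eef_rot"],s["wrist_force"],s["joints"])
p,d=look("side","s1");cv2.imwrite("pics/s1c.png",cv2.resize(p[180:400,230:470,::-1],None,fx=3,fy=2.7))
E
```

```text
[601.88884016 -17.53075838  14.0205873 ] [ 3.14073221e+00 -1.75811399e-03  3.85655569e-01] [ 1.3410646  -0.42256393 -0.0483875 ] [-8.99563318e-02  6.27358402e-01  1.52490835e+00  4.80067984e-05
  9.87368935e-01  1.09515877e+00]
```

View pics/s1c.png

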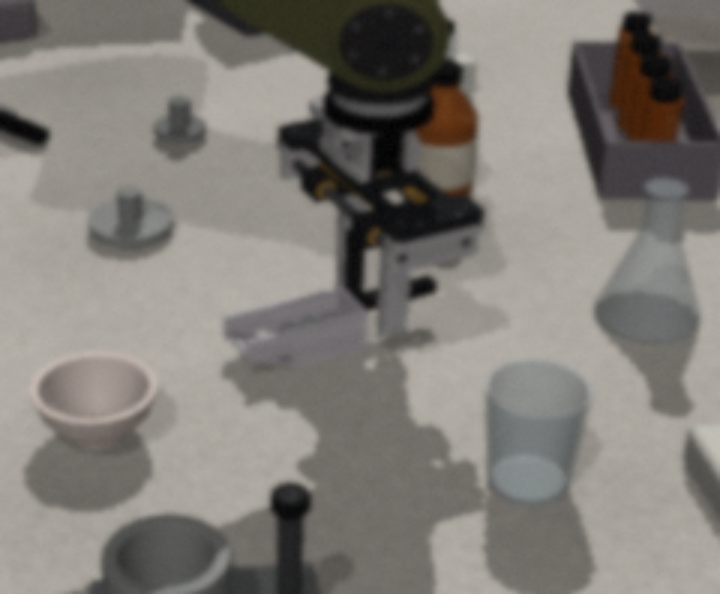

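The fingers straddle the handle just behind the rear wall, with the bottle and flask clear. Closing now.

jog_arm(plan=[0,0,0,0,0,0,0,0,0,0,0,0,0,0,0,0,0,0,0,0,0,0,0,0,0,0,0,0,0,0,0,0,0,0,0,0], claw=0.0, force=60)

```text
clock: 3.45
eef_pos: [601.0, -17.6, 12.5]
eef_rot: [3.142, 0.0, 0.385]
wrist_force: [0.0, -1.1, 1.4]
finger_gap: 13.5
finger_force: 60.0
```

jog_arm(plan=[0,0,0.003,0,0,0,0,0,0.01,0,0,0,0,0,0.022,0,0,0,0,0,0.037,0,0,0,0,0,0.053,0,0,0,0,0,0.07,0,0,0,0,0,0.087,0,0,0,0,0,0.104,0,0,0,0,0,0.12,0,0,0,0,0,0.134,0,0,0,0,0,0.145,0,0,0,0,0,0.15,0,0,0,0,0,0.15,0,0,0])

```text
clock: 4.75
eef_pos: [601.2, -17.5, 163.0]
eef_rot: [3.141, -0.001, 0.385]
wrist_force: [-1.0, -0.4, -2.2]
finger_gap: 13.2
finger_force: 60.0
```

```bash
python3 - <<'E'
from h import *
s=manip.read_state();print(s["eef_pos"],s["wrist_force"],s["moment"],s["finger_gap"])
p,d=look("side","s2");cv2.imwrite("pics/s2c.png",cv2.resize(p[120:340,230:470,::-1],None,fx=3,fy=2.7))
E
```

```text
[601.1808032  -17.52810026 163.03593741] [-0.97001631 -0.44729446 -2.22402055] [ 0.02613195  0.08476909 -0.03738544] 13.18041785163316
```

View pics/s2c.png

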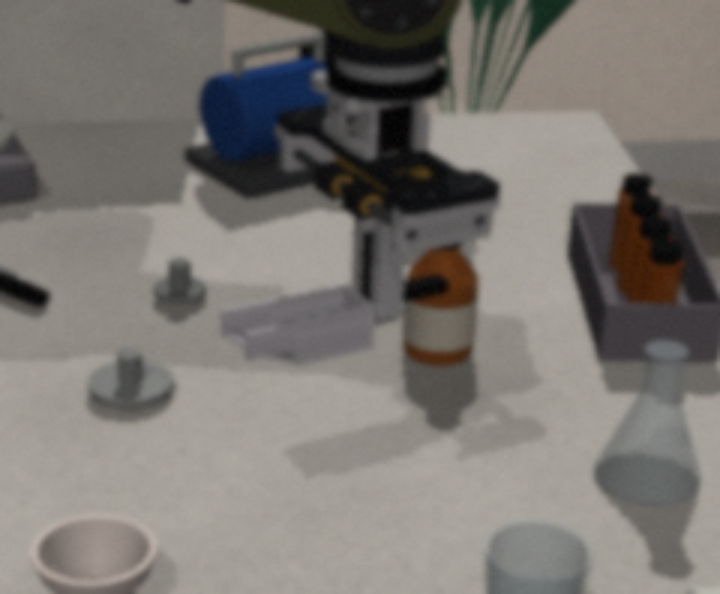

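jog_arm(plan=[-0.0037,-0.0036,0,0,0,1.8,-0.011,-0.0109,0,0,0,5.3,-0.022,-0.0217,0,0,0,10.7,-0.0367,-0.0362,0,0,0,17.8,-0.0514,-0.0507,0,0,0,24.9,-0.0661,-0.0651,0,0,0,32,-0.0807,-0.0796,0,0,0,39.1,-0.0954,-0.0941,0,0,0,46.3,-0.1101,-0.1086,0,0,0,53.4,-0.1248,-0.1231,0,0,0,60.5,-0.1395,-0.1375,0,0,0,67.6,-0.1542,-0.152,0,0,0,74.7,-0.1689,-0.1665,0,0,0,81.9,-0.1835,-0.181,0,0,0,89,-0.1982,-0.1954,0,0,0,96.1,-0.2129,-0.2099,0,0,0,103.2,-0.2276,-0.2244,0,0,0,110.3,-0.2386,-0.2352,0,0,0,115.7,-0.2459,-0.2425,0,0,0,119.2,-0.2496,-0.2461,0,0,0,121])

```text
clock: 6.8
eef_pos: [350.5, -263.9, 161.8]
eef_rot: [-3.142, -0.001, 2.499]
wrist_force: [0.2, -0.0, -2.4]
finger_gap: 13.2
finger_force: 60.0
```

jog_arm(plan=[0,0,-0.006,0,0,0,0,0,-0.016,0,0,0,0,0,-0.028,0,0,0,0,0,-0.038,0,0,0,0,0,-0.045,0,0,0,0,0,-0.047,0,0,0,0,0,-0.047,0,0,0])

```text
clock: 7.5
eef_pos: [351.5, -263.5, 115.2]
eef_rot: [3.142, -0.0, 2.497]
wrist_force: [0.3, 0.1, -1.2]
finger_gap: 13.5
finger_force: 60.0
```

```bash
python3 - <<'E'
from h import *
s=manip.read_state();print(s["eef_pos"],s["eef_rot"],s["wrist_force"],s["joints"])
p,d=look("top","t3");np.save("t3.npy",d);q,e=look("side","s3");np.save("s3.npy",e)
a=cv2.resize(p[190:330,380:530,::-1],(400,400));b=cv2.resize(q[280:460,200:380,::-1],(400,400))
cv2.imwrite("pics/c3.png",np.hstack([a,b]))
E
```

```text
[ 351.45037794 -263.53948438  115.19363471] [ 3.14153204e+00 -4.50524880e-04  2.49696858e+00] [ 0.30338046  0.06987327 -1.22673881] [-7.26841716e-01  1.59373273e-01  1.92153346e+00  2.68136583e-05
  1.06113990e+00 -1.65302705e+00]
```

View pics/c3.png

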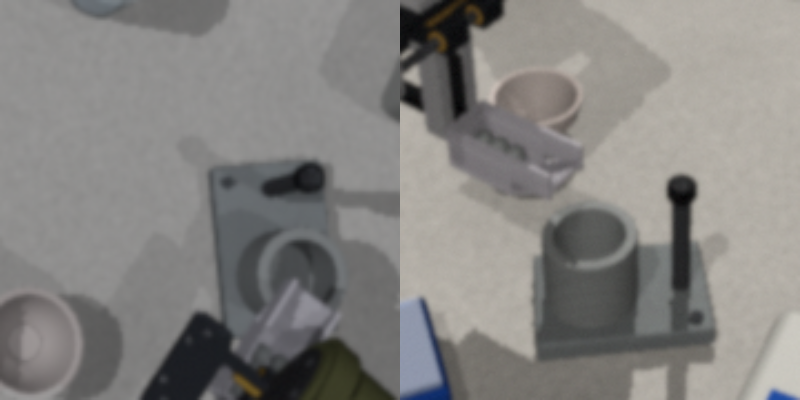

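The scoop is level with its balls, its lip just short of the jar's centre at about (300,290) in the left crop. I'll check the lip numerically.

```bash
python3 - <<'E'
from h import *
u=np.array([.799,-.602]);w=np.array([.602,.799])
for n,f in(("top","t3.npy"),("side","s3.npy")):
    W=cloud(n,np.load(f)).reshape(-1,3)
    q=W[:,:2]-[450.5,-338.2]; s=q@u;t=q@w
    k=(abs(t)<32)&(s>-70)&(s<30)&(W[:,2]>100)&(W[:,2]<150)
    print(n,k.sum())
    for a in range(-60,20,5):
        m=k&(s>=a)&(s<a+5)
        if m.sum(): print(a,m.sum(),np.round([W[m,2].min(),W[m,2].max(),t[m].min(),t[m].max()],1))
E
```

```text
top 609
-60 47 [103.8 143.6 -16.2  20.2]
-55 56 [103.2 139.8 -18.   20. ]
-50 55 [105.8 140.5 -18.4  20.2]
-45 64 [108.  140.1 -19.4  19.9]
-40 70 [110.8 139.4 -19.6  20. ]
-35 66 [112.4 140.  -20.7  20.2]
-30 63 [114.6 141.  -20.3  20.2]
-25 66 [118.4 139.3 -19.5  19.8]
-20 41 [119.6 139.2 -20.5  20.4]
side 950
-60 91 [103.4 138.8 -21.6  20.3]
-55 97 [103.4 139.3 -21.8  21.3]
-50 74 [107.2 140.  -21.4  19.4]
-45 83 [110.  139.6 -21.6  19.3]
-40 69 [111.8 139.7 -22.3  20.1]
-35 78 [114.2 139.9 -21.8  21.8]
-30 72 [114.4 139.4 -22.   19.2]
-25 74 [116.6 139.8 -21.5  19.5]
-20 103 [115.3 140.3 -21.2  20.8]
-15 2 [125.3 127.1  -2.7  14. ]
```

jog_arm(plan=[0.0005,-0.0004,-0.005,0,0,0,0.0016,-0.0012,-0.015,0,0,0,0.0016,-0.0012,-0.024,0,0,0,0.0016,-0.0012,-0.029,0,0,0,0.0016,-0.0012,-0.03,0,0,0,0.0016,-0.0012,-0.03,0,0,0,0.0016,-0.0012,-0.03,0,0,0])

```text
clock: 8.3
eef_pos: [353.1, -264.9, 85.7]
eef_rot: [-3.142, 0.0, 2.497]
wrist_force: [-0.0, -0.4, -1.7]
finger_gap: 13.1
finger_force: 60.0
```

```bash
python3 - <<'E'
from h import *
s=manip.read_state();print(s["eef_pos"],s["eef_rot"],s["wrist_force"])
p,d=look("side");W=cloud("side",d).reshape(-1,3)
u=np.array([.799,-.602]);w=np.array([.602,.799]);q=W[:,:2]-[450.5,-338.2];k=(abs(q@w)<18)&(abs(q@u+15)<5)&(W[:,2]>85)
print("lip/walls z",np.round(np.percentile(W[k,2],[0,10,90,100]),1), (q@u)[k].max())
T=[0,2.5,5,7.5,10,12.5,15,17.5,20]+list(np.arange(21.5,50.1,1.5));h=np.interp(T,[0,5,10,15,20,25,28,50],[19,17,14.5,12,10,9,8,8])
def pose(t,h):
    a=np.radians(t);return np.array([*(-(108.5*np.cos(a)+11.5*np.sin(a))*np.array([.7994,-.6008])),108.5*np.sin(a)-11.5*np.cos(a)+h,.6008*t,.7994*t,0])*[.001]*1 if 0 else np.r_[-(108.5*np.cos(a)+11.5*np.sin(a))*np.array([.7994,-.6008])/1000,(108.5*np.sin(a)-11.5*np.cos(a)+h)/1000,.6008*t,.7994*t,0]
P=np.array([pose(a,b) for a,b in zip(T,h)])
print(np.array2string((P[1:9]-P[0]).round(4),separator=", ",suppress_small=True));print(np.array2string((P[9:]-P[8]).round(4),separator=", ",suppress_small=True))
E
```

```text
[ 353.13873411 -264.92102741   85.67695346] [-3.14155168e+00  3.98036104e-04  2.49697625e+00] [-0.00254405 -0.37650614 -1.68902677]
lip/walls z [ 85.4  92.3 105.7 110.7] -12.887956437282982
[[-0.0003,  0.0002,  0.0037,  1.502 ,  1.9985,  0.    ],
 [-0.0005,  0.0004,  0.0075,  3.004 ,  3.997 ,  0.    ],
 [-0.0005,  0.0003,  0.011 ,  4.506 ,  5.9955,  0.    ],
 [-0.0003,  0.0002,  0.0145,  6.008 ,  7.994 ,  0.    ],
 [ 0.0001, -0.    ,  0.018 ,  7.51  ,  9.9925,  0.    ],
 [ 0.0006, -0.0004,  0.0215,  9.012 , 11.991 ,  0.    ],
 [ 0.0012, -0.0009,  0.0252, 10.514 , 13.9895,  0.    ],
 [ 0.0021, -0.0016,  0.0288, 12.016 , 15.988 ,  0.    ]]
[[ 0.0006, -0.0004,  0.0025,  0.9012,  1.1991,  0.    ],
 [ 0.0012, -0.0009,  0.0049,  1.8024,  2.3982,  0.    ],
 [ 0.0019, -0.0014,  0.0073,  2.7036,  3.5973,  0.    ],
 [ 0.0027, -0.002 ,  0.0096,  3.6048,  4.7964,  0.    ],
 [ 0.0035, -0.0026,  0.0118,  4.506 ,  5.9955,  0.    ],
 [ 0.0043, -0.0033,  0.0142,  5.4072,  7.1946,  0.    ],
 [ 0.0052, -0.0039,  0.0169,  6.3084,  8.3937,  0.    ],
 [ 0.0062, -0.0047,  0.0194,  7.2096,  9.5928,  0.    ],
 [ 0.0072, -0.0054,  0.022 ,  8.1108, 10.7919,  0.    ],
 [ 0.0083, -0.0063,  0.0245,  9.012 , 11.991 ,  0.    ],
 [ 0.0095, -0.0071,  0.027 ,  9.9132, 13.1901,  0.    ],
 [ 0.0106, -0.008 ,  0.0294, 10.8144, 14.3892,  0.    ],
 [ 0.0119, -0.0089,  0.0318, 11.7156, 15.5883,  0.    ],
 [ 0.0132, -0.0099,  0.0342, 12.6168, 16.7874,  0.    ],
 [ 0.0145, -0.0109,  0.0365, 13.518 , 17.9865,  0.    ],
 [ 0.0159, -0.0119,  0.0388, 14.4192, 19.1856,  0.    ],
 [ 0.0173, -0.013 ,  0.041 , 15.3204, 20.3847,  0.    ],
 [ 0.0188, -0.0141,  0.0432, 16.2216, 21.5838,  0.    ],
 [ 0.0203, -0.0152,  0.0453, 17.1228, 22.7829,  0.    ],
 [ 0.0219, -0.0164,  0.0474, 18.024 , 23.982 ,  0.    ]]
```

jog_arm(plan=[0,0,-0.002,0,0,0,0,0,-0.002,0,0,0,-0.0003,0.0002,0.0022,1.5,2.0,0,-0.0005,0.0004,0.006,3.0,4.0,0,-0.0005,0.0003,0.0095,4.5,6.0,0,-0.0003,0.0002,0.013,6.0,8.0,0,0.0001,0,0.0165,7.5,10.0,0,0.0006,-0.0004,0.02,9.0,12.0,0,0.0012,-0.0009,0.0237,10.5,14.0,0,0.0021,-0.0016,0.0273,12.0,16.0,0,0.0021,-0.0016,0.0273,12.0,16.0,0,0.0021,-0.0016,0.0273,12.0,16.0,0,0.0021,-0.0016,0.0273,12.0,16.0,0])

```text
clock: 9.65
eef_pos: [355.1, -266.3, 112.7]
eef_rot: [-3.141, -0.348, 2.497]
wrist_force: [0.4, 0.2, -1.3]
finger_gap: 13.1
finger_force: 60.0
```

```bash
python3 - <<'E'
from h import *
s=manip.read_state();print(s["eef_pos"],s["eef_rot"],s["wrist_force"],s["joints"])
q,e=look("side");p,d=look("top")
a=cv2.resize(p[220:330,430:540,::-1],(400,400));b=cv2.resize(q[300:440,210:350,::-1],(400,400))
cv2.imwrite("pics/c4.png",np.hstack([a,b]))
E
```

```text
[ 355.05505483 -266.32723416  112.68743346] [-3.14118741 -0.3479259   2.49699039] [ 0.38152193  0.24666187 -1.26045513] [-0.71186202  0.38563414  1.67635493 -0.02356515  1.42681838 -1.63065591]
```

View pics/c4.png

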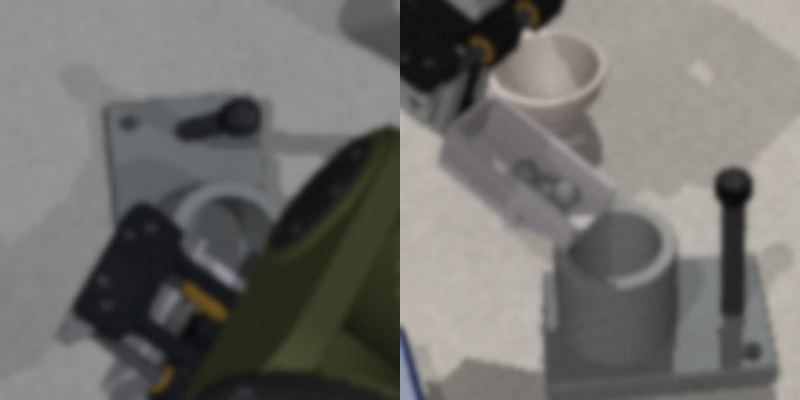

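The lip sits at rim height over the near side of the bore, with the balls gathered at the spout's foot. Now the slow tip.

jog_arm(plan=[0.0014,-0.001,0.0025,0.9,1.2,0,0.0028,-0.0021,0.0049,1.8,2.4,0,0.0043,-0.0032,0.0073,2.7,3.6,0,0.0051,-0.0038,0.0096,3.6,4.8,0,0.0059,-0.0044,0.0118,4.5,6.0,0,0.0067,-0.0051,0.0142,5.4,7.2,0,0.0076,-0.0057,0.0169,6.3,8.4,0,0.0086,-0.0065,0.0194,7.2,9.6,0,0.0096,-0.0072,0.022,8.1,10.8,0,0.0107,-0.0081,0.0245,9.0,12.0,0,0.0119,-0.0089,0.027,9.9,13.2,0,0.013,-0.0098,0.0294,10.8,14.4,0,0.0143,-0.0107,0.0318,11.7,15.6,0,0.0156,-0.0117,0.0342,12.6,16.8,0,0.0169,-0.0127,0.0365,13.5,18.0,0,0.0183,-0.0137,0.0388,14.4,19.2,0,0.0197,-0.0148,0.041,15.3,20.4,0,0.0212,-0.0159,0.0432,16.2,21.6,0,0.0227,-0.017,0.0453,17.1,22.8,0,0.0243,-0.0182,0.0474,18.0,24.0,0])

```text
clock: 11.75
eef_pos: [379.4, -284.6, 160.2]
eef_rot: [-3.14, -0.873, 2.496]
wrist_force: [-0.3, 0.2, -1.8]
finger_gap: 13.4
finger_force: 60.0
```

jog_arm(plan=[0,0,0,0,0,0,0,0,0,0,0,0,0,0,0,0,0,0,0,0,0,0,0,0])

```text
clock: 12.15
eef_pos: [379.4, -284.6, 160.3]
eef_rot: [-3.14, -0.872, 2.496]
wrist_force: [0.5, -0.6, -2.4]
finger_gap: 13.1
finger_force: 60.0
```

```bash
python3 - <<'E'
from h import *
s=manip.read_state();print(s["eef_pos"],s["eef_rot"],s["wrist_force"],s["joints"])
q,e=look("side");p,d=look("top")
a=cv2.resize(p[220:330,430:540,::-1],(400,400));b=cv2.resize(q[300:440,210:350,::-1],(400,400))
cv2.imwrite("pics/c5.png",np.hstack([a,b]))
E
```

```text
[ 379.39030184 -284.5657495   160.2884795 ] [-3.14027016 -0.8718911   2.49640258] [ 0.52644965 -0.60564188 -2.43421373] [-0.69725241  0.72264671  1.23063817 -0.04662094  2.05903613 -1.62619268]
```

View pics/c5.png

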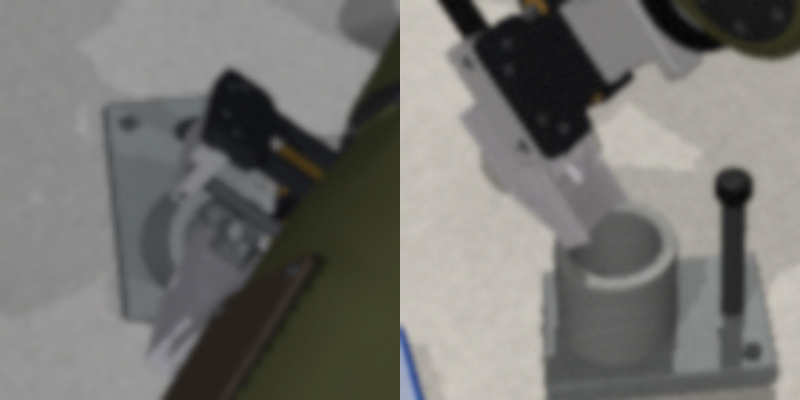

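Three or so balls show in the jar at (215–265, 215–240) in the left crop, and the visible part of the trough is empty. Lifting and levelling the scoop.

jog_arm(plan=[0,0,0.008,0,0,0,0,0,0.022,0,0,0,0,0,0.04,0,0,0,0,0,0.055,-1.2,-1.6,0,0,0,0.06,-4.2,-5.6,0,0,0,0.06,-7.8,-10.4,0,0,0,0.06,-11.4,-15.2,0,0,0,0.06,-15,-20,0,0,0,0.06,-18.6,-24.8,0,0,0,0.06,-22.2,-29.6,0,0,0,0.06,-25.8,-34.4,0,0,0,0.06,-28.8,-38.4,0,0,0,0.06,-30,-40,0,0,0,0.06,-30,-40,0])

```text
clock: 13.65
eef_pos: [379.1, -284.3, 221.8]
eef_rot: [-3.141, 0.002, 2.497]
wrist_force: [0.0, 0.4, -0.8]
finger_gap: 13.3
finger_force: 60.0
```

jog_arm(plan=[0.003,0.008,0,0,0,1.1,0.009,0.024,0,0,0,3.3,0.018,0.048,0,0,0,6.7,0.029,0.076,0,0,0,10.6,0.042,0.11,0,0,0,15.4,0.055,0.144,0,0,0,20.1,0.068,0.178,0,0,0,24.9,0.08,0.21,-0.01,0,0,29.4,0.09,0.236,-0.03,0,0,33,0.097,0.254,-0.06,0,0,35.6,0.1,0.264,-0.09,0,0,37,0.1,0.264,-0.12,0,0,37,0.1,0.264,-0.15,0,0,37,0.1,0.264,-0.17,0,0,37,0.1,0.264,-0.17,0,0,37,0.1,0.264,-0.17,0,0,37])

```text
clock: 15.25
eef_pos: [479.8, -20.4, 50.7]
eef_rot: [3.142, -0.001, -3.14]
wrist_force: [0.4, 1.0, -1.0]
finger_gap: 13.6
finger_force: 60.0
```

```bash
python3 - <<'E'
from h import *
s=manip.read_state();print(s["eef_pos"],s["eef_rot"],s["wrist_force"],s["joints"])
q,e=look("side");p,d=look("top")
a=cv2.resize(p[250:320,455:525,::-1],(390,560),interpolation=cv2.INTER_CUBIC);b=cv2.resize(q[230:330,250:400,::-1],(400,280));c=cv2.resize(q[340:440,210:360,::-1],(400,280))
cv2.imwrite("pics/c6.png",np.hstack([a,np.vstack([b,c])]))
W=cloud("side",e)[200:350,250:420].reshape(-1,3);k=(abs(W[:,1]+20)<22)&(W[:,0]>520)&(W[:,0]<620)&(W[:,2]>15)&(W[:,2]<100)
for x in range(520,600,10):
    m=k&(abs(W[:,0]-x)<5)
    if m.sum(): print(x,m.sum(),np.round([W[m,2].min(),W[m,2].max()],1))
E
```

```text
[479.80330245 -20.35530698  50.68864939] [ 3.14156793e+00 -6.47419244e-04 -3.13971412e+00] [ 0.41197039  0.98329915 -0.97745406] [-1.18655401e-01  3.45324064e-01  1.86243742e+00 -6.62732465e-05
  9.34476868e-01 -1.69129085e+00]
520 46 [38.2 74.4]
530 110 [37.9 74.8]
540 100 [37.8 74.4]
550 102 [35.7 74.9]
560 90 [41.  74.8]
570 92 [47.  74.9]
580 85 [48.8 74.6]
590 9 [52.1 65.2]
```

View pics/c6.png

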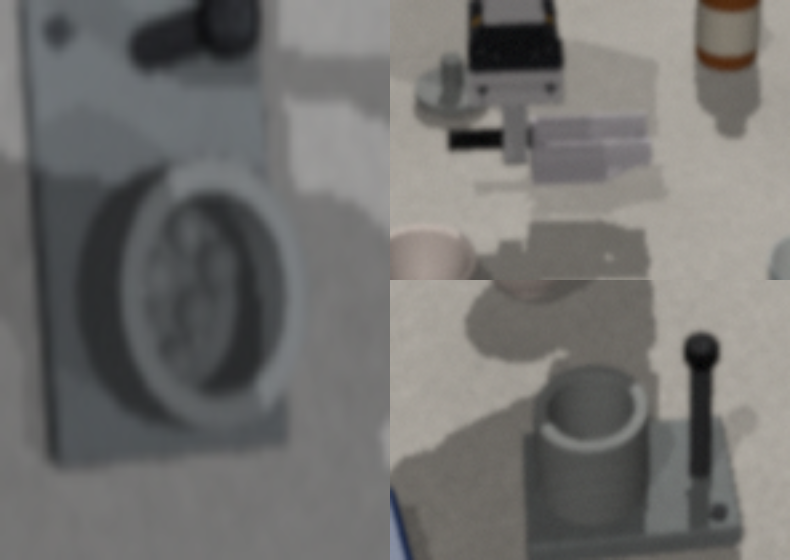

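The jar holds a full layer of balls and the bench around it is clean; the scoop is level and empty, 38 mm up. Setting it down.

jog_arm(plan=[0,0,-0.012,0,0,0,0,0,-0.024,0,0,0,0,0,-0.031,0,0,0,0,0,-0.035,0,0,0,0,0,-0.037,0,0,0,0,0,-0.038,0,0,0,0,0,-0.0385,0,0,0,0,0,-0.0385,0,0,0])

```text
clock: 16.15
eef_pos: [479.3, -20.6, 12.4]
eef_rot: [-3.142, -0.0, -3.14]
wrist_force: [-7.4, 0.4, 10.6]
finger_gap: 13.4
finger_force: 60.0
```

jog_arm(plan=[0,0,0.0005,0,0,0,0,0,0.0005,0,0,0,0,0,0.0005,0,0,0,0,0,0.0005,0,0,0,0,0,0.0005,0,0,0,0,0,0.02,0,0,0,0,0,0.05,0,0,0,0,0,0.09,0,0,0,0,0,0.13,0,0,0,0,0,0.15,0,0,0,0,0,0.15,0,0,0], claw=0.05)

```text
clock: 17.25
eef_pos: [480.6, -20.8, 164.4]
eef_rot: [-3.141, 0.005, -3.14]
wrist_force: [-0.7, -1.8, -0.4]
finger_gap: 50.3
finger_force: 0.0
```

```bash
python3 - <<'E'
from h import *
s=manip.read_state();print(s["eef_pos"],s["eef_rot"],s["wrist_force"],s["joints"])
W=cloud("top",look("top")[1]).reshape(-1,3);V=cloud("side",look("side")[1]).reshape(-1,3)
for n,c in(("top",W),("side",V)):
  for nm,xy,r,lo,hi in(("lid",(426.5,145),38,8,22),("knob",(426.5,145),20,32,50),("jar",(450.5,-338),40,72,90),("scoop",(530,-20),75,5,60)):
    q=c[(np.hypot(*(c[:,:2]-xy).T)<r)&(c[:,2]>lo)&(c[:,2]<hi)]
    if len(q): print(n,nm,len(q),np.round(circ(q)[0],1),round(circ(q)[1],1),np.round(np.percentile(q[:,2],[50,98]),1))
E
```

```text
[480.6267494  -20.76606285 164.35365709] [-3.14096558  0.00508091 -3.14041215] [-0.72024466 -1.77500689 -0.42568316] [-1.19325916e-01  1.83807818e-01  1.76524077e+00 -1.26481880e-05
  1.18742461e+00 -1.69129645e+00]
top lid 741 [426.6 145.1] 34.9 [13.8 17.8]
top knob 72 [426.5 145.6] 10.1 [41.2 45.2]
top jar 443 [ 450.5 -338.1] 35.3 [77.5 81.4]
top scoop 179 [579.4 -21.5] 24.1 [19.7 38.2]
side lid 343 [426.5 143.9] 36.8 [12.8 18.8]
side knob 51 [429.  144.2] 12.5 [39.5 43.3]
side jar 613 [ 450.6 -339.2] 36.2 [76.7 79.4]
side scoop 1061 [522.3 -20.6] 66.6 [25.1 36.5]
```

jog_arm(plan=[-0.01,0.03,0,0,0,0,-0.022,0.07,0,0,0,0,-0.035,0.11,0,0,0,0,-0.046,0.145,-0.01,0,0,0,-0.0529,0.1658,-0.03,0,0,0,-0.0529,0.1658,-0.06,0,0,0,-0.0529,0.1658,-0.09,0,0,0,-0.0529,0.1658,-0.115,0,0,0,-0.0529,0.1658,-0.132,0,0,0,-0.0529,0.1658,-0.141,0,0,0,-0.0529,0.1658,-0.145,0,0,0,-0.0529,0.1658,-0.145,0,0,0,-0.0529,0.1658,-0.145,0,0,0])

```text
clock: 18.65
eef_pos: [426.8, 145.3, 17.1]
eef_rot: [3.141, 0.001, -3.14]
wrist_force: [0.9, 0.0, -0.2]
finger_gap: 50.0
finger_force: 0.0
```

jog_arm(plan=[0,0,0,0,0,0,0,0,0,0,0,0,0,0,0,0,0,0,0,0,0,0,0,0,0,0,0,0,0,0,0,0,0,0,0,0], claw=0.0, force=40)

```text
clock: 19.25
eef_pos: [426.6, 145.2, 16.8]
eef_rot: [3.141, 0.0, -3.14]
wrist_force: [-0.2, 0.1, 3.7]
finger_gap: 19.1
finger_force: 40.0
```

jog_arm(plan=[0,0,0.005,0,0,0,0,0,0.02,0,0,0,0,0,0.045,0,0,0,0,0,0.08,0,0,0,0,0,0.115,0,0,0,0,0,0.14,0,0,0,0,0,0.15,0,0,0,0,0,0.15,0,0,0])

```text
clock: 20.05
eef_pos: [426.8, 145.2, 167.2]
eef_rot: [3.141, 0.002, -3.14]
wrist_force: [-0.5, -0.7, -2.2]
finger_gap: 19.0
finger_force: 40.0
```

```bash
python3 - <<'E'
from h import *
s=manip.read_state();print(s["eef_pos"],s["eef_rot"],s["wrist_force"],s["finger_gap"])
V=cloud("side",look("side")[1]).reshape(-1,3);W=cloud("top",look("top")[1]).reshape(-1,3)
for n,c in(("top",W),("side",V)):
    q=c[(np.hypot(*(c[:,:2]-(426.5,145)).T)<45)&(c[:,2]>145)&(c[:,2]<168)]
    if len(q)>9: print(n,len(q),np.round(circ(q)[0],1),round(circ(q)[1],1),np.round(np.percentile(q[:,2],[2,50,98]),1),np.round(np.linalg.lstsq(np.c_[q[:,:2]-q[:,:2].mean(0),np.ones(len(q))],q[:,2],rcond=None)[0],3))
E
```

```text
[426.7805426  145.2360785  167.24933598] [ 3.14124756e+00  1.50593402e-03 -3.14041273e+00] [-0.53987471 -0.66830081 -2.22536969] 19.042915638474998
side 343 [428.9 143.2] 37.3 [156.1 163.  165.5] [-1.00000e-03  4.90000e-02  1.62464e+02]
```

jog_arm(plan=[0.0005,-0.01,0,0,0,0,0.0015,-0.03,0,0,0,0,0.003,-0.06,0,0,0,0,0.005,-0.095,0,0,0,0,0.007,-0.13,0,0,0,0,0.008,-0.165,0,0,0,0,0.01,-0.2,0,0,0,0,0.012,-0.235,0,0,0,0,0.013,-0.27,0,0,0,0,0.015,-0.305,0,0,0,0,0.017,-0.34,0,0,0,0,0.019,-0.375,0,0,0,0,0.02,-0.41,0,0,0,0,0.022,-0.44,0,0,0,0,0.023,-0.463,0,0,0,0,0.024,-0.478,0,0,0,0,0.024,-0.4834,0,0,0,0,0.024,-0.4834,-0.02,0,0,0,0.024,-0.4834,-0.05,0,0,0,0.024,-0.4834,-0.06,0,0,0])

```text
clock: 22.15
eef_pos: [449.5, -336.8, 103.9]
eef_rot: [3.139, -0.003, -3.14]
wrist_force: [-0.1, 0.3, -2.3]
finger_gap: 19.1
finger_force: 40.0
```

```bash
python3 - <<'E'
from h import *
s=manip.read_state();print(s["eef_pos"],s["eef_rot"],s["wrist_force"],s["joints"])
V=cloud("side",look("side")[1]).reshape(-1,3)
for lo,hi in((70,84),(95,112)):
    q=V[(np.hypot(*(V[:,:2]-(450.5,-338)).T)<42)&(V[:,2]>lo)&(V[:,2]<hi)]
    print(len(q),np.round(circ(q)[0],1),round(circ(q)[1],1),np.round(np.percentile(q[:,2],[2,50,98]),1),np.round([q[:,0].min(),q[:,0].max(),q[:,1].min(),q[:,1].max()],1))
E
```

```text
[ 449.50325438 -336.75445846  103.85540405] [ 3.13870028 -0.00324314 -3.13981526] [-0.07748311  0.28998003 -2.3312193 ] [-7.08218960e-01  4.30271099e-01  1.59253107e+00  8.81880561e-05
  1.12313530e+00 -2.28082634e+00]
370 [ 451.9 -341.5] 34.5 [70.3 76.5 79.2] [ 417.8  485.4 -376.  -329. ]
921 [ 450.  -337.6] 36.0 [ 95.7 100.  102.5] [ 415.8  484.2 -372.9 -304.5]
```

jog_arm(plan=[0,-0.0005,0,0,0,0,0,-0.0005,-0.004,0,0,0,0,-0.0005,-0.008,0,0,0,0,-0.0005,-0.011,0,0,0,0,-0.0005,-0.014,0,0,0,0,-0.0005,-0.0165,0,0,0,0,-0.0005,-0.018,0,0,0,0,-0.0005,-0.0185,0,0,0,0,-0.0005,-0.0185,0,0,0])

```text
clock: 23.1
eef_pos: [450.5, -338.7, 88.8]
eef_rot: [-3.142, 0.0, -3.14]
wrist_force: [-2.6, 2.6, 6.1]
finger_gap: 19.4
finger_force: 40.0
```

Height 88.8 mm matches the seated value (16.8+72), with light contact. Releasing and checking.

jog_arm(plan=[0,0,0,0,0,0,0,0,0,0,0,0,0,0,0,0,0,0,0,0,0,0,0,0,0,0,0.004,0,0,0,0,0,0.02,0,0,0,0,0,0.05,0,0,0,0,0,0.09,0,0,0,-0.03,0.04,0.12,0,0,0,-0.06,0.08,0.13,0,0,0,-0.09,0.12,0.13,0,0,0,-0.11,0.15,0.13,0,0,0,-0.11,0.15,0.13,0,0,0], claw=0.05)

```text
clock: 24.4
eef_pos: [338.6, -186.0, 218.9]
eef_rot: [-3.141, 0.001, -3.139]
wrist_force: [1.5, 0.4, 0.3]
finger_gap: 49.8
finger_force: 0.0
```

```bash
python3 - <<'E'
from h import *
p,d=look("top","t9");q,e=look("side","s9")
for n,D in(("top",d),("side",e)):
    V=cloud(n,D).reshape(-1,3); r=np.hypot(*(V[:,:2]-(450.5,-338.4)).T)
    m=V[(r<33)&(r>14)&(V[:,2]>76)&(V[:,2]<97)]
    if len(m)>20: print(n,"disc",len(m),circ(m)[0],np.round(np.linalg.lstsq(np.c_[m[:,:2]-m[:,:2].mean(0),np.ones(len(m))],m[:,2],rcond=None)[0],3),np.percentile(m[:,2],[5,50,95]))
    k=V[(r<14)&(V[:,2]>104)]
    if len(k): print("knob top",np.percentile(k[:,2],[50,95]),circ(k)[0])
a=cv2.resize(p[180:330,290:540,::-1],(780,300));b=cv2.resize(q[210:460,180:440,::-1],(400,300));c=cv2.resize(q[370:430,250:310,::-1],(380,300))
cv2.imwrite("pics/c9.png",np.vstack([a,np.hstack([b,c])]))
E
```

```text
top disc 665 (450.5102233886719, -338.3990478515625) [-3.0000e-03 -5.0000e-03  8.5799e+01] [82.67388334 85.83123923 88.88288116]
knob top [113.16922964 115.74788588] (450.4458923339844, -338.3511047363281)
side disc 684 (450.53814697265625, -338.357421875) [-3.0000e-03  3.0000e-03  8.5213e+01] [83.27725927 85.27037687 87.07352065]
knob top [112.48158287 114.50425633] (451.75189208984375, -339.8034362792969)
```

View pics/c9.png

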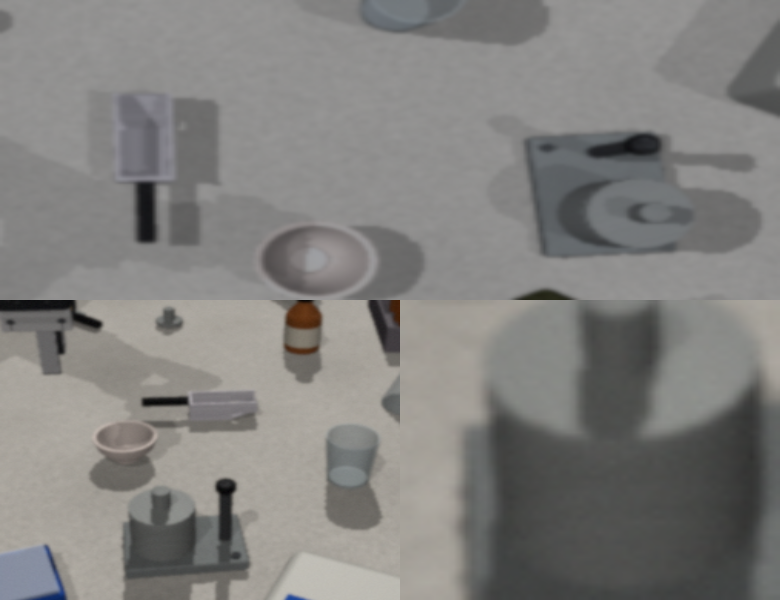

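The lid is flat (disc top at about 86 mm, slope under 0.5%) and centred on the jar. The scoop stands upright and empty, and the bench is clear. The only bright speck is in the scoop's shadow and far smaller than a ball. Handing in.

```bash
python3 -c "
from cell import manip
print(manip.sign_off())"
```

```text
the job is handed in; nothing more can be done
None
```

The job is handed in at about 24.5 s: the balls were poured into the jar with none seen on the bench (I could not count all six individually), the empty scoop stands upright, and the wide lid sits flat and fully home on the jar.

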